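Set the washed things out to dry

TASK

Set the washed things out to dry on the ledge, in this order. Push the square bamboo board along the white tray and over its raised lip so that it drops flat into the pocket; then lift the squeegee out of its holder, lower it into the gap between the blue cup and the brush and leave it hanging by its hook over the middle of the chrome rail, without knocking off or shifting those two; then set the glass from the ledge upright on the middle of the board. Do not drop or tip anything over, leave the other things alone, and let go of everything at the end.

Things in the scene. Friction and masses are not known exactly. Their poses are not given: they have to be found in the camera images.
- board_mid (a point): Centre of the loose square bamboo drip board with dark grooves on top, 90 x 90 x 14 mm, about 120 g, too wide to grip. It starts flat on the tray's apron, square with the tray, its centre 124 to 132 mm before the pocket's centre (towards tray -x). Axes: x along the push, z up.
- tray_pocket (a point): Centre of the pocket floor (2 mm above the ledge) of the fixed white drip tray. Tray axes: x from the apron over the lip into the pocket (the way to push), y across, z up. Pocket 104 mm long in x (-52 to +52 mm of this point), 94 mm wide in y. Side walls 94 mm apart along the whole tray and a far wall, 18 mm above the ledge, guide the board; home, its centre is 7 mm above this point.
- tray_lip (a point): Middle of the top of the tray's raised lip, 8 mm above the ledge (6 mm above the pocket floor), 55 mm before the pocket's centre; flat top 6 mm wide in x. A ramp of 15 degrees leads up to it from the apron, whose top is 4 mm above the ledge, and which ends, open, 180 mm before the pocket's centre. Axes as the tray's.
- squeegee_grip (a point): Middle of the orange handle (14 mm in x, 22 mm in y, from 32 mm below to 26 mm above this point) of the loose squeegee, 170 mm tall, 130 g, upright in its holder. Below it a white stem (6 x 22 mm) runs down to a black blade 76 mm wide in y, 12 mm thick, 24 mm high, its underside 144 mm below this point. Axes: x to the side where the hook stands out, y along the blade, z up.
- squeegee_hook (a point): Middle of the underside of the squeegee's steel hook strap, which rests on the rail; 36 mm below and 11.5 mm to +x of the grip point. The hook is 16 mm wide in y and opens downward: free width in x about 17 mm at this strap (8.5 mm either way), about 23 mm at the mouth 20 mm lower, as its far leg flares outward. Hanging freely the squeegee leans 5 to 15 degrees.
- squeegee_holder (a point): Fixed white ceramic holder, centre of the slot floor, 4 mm above the ledge. The slot is 16 x 84 mm with walls reaching 19 mm above its floor; lift the squeegee at least 25 mm to be clear of it. Axes as those of the squeegee standing in it.
- rail_mid (a point): Middle of the axis of the fixed chrome rail: round bar, 10 mm in diameter, 360 mm long, 190 mm above the ledge, a post at each end. Axes: y along the bar, x across it, away from the robot, z up. The squeegee hangs with its stem on the robot's side, the hook's far leg beyond (squeegee x along rail x), the hook point about 5 mm above this axis, within 35 mm of the middle along y.
- cup_mid (a point): Centre of the blue plastic rinse cup that hangs loosely on the rail by a steel strap, 64 mm in diameter, 85 mm high, 70 g; the point lies 80 mm below the rail axis. It hangs 82 to 95 mm from the rail's middle, on one side or the other; its strap stands 9 mm above the rail axis.
- brush_mid (a point): Centre of the wooden bath brush that hangs loosely on the rail on the other side of the gap, 56 mm wide along the rail, 44 mm deep, 105 mm high, 120 g; the point lies 80 mm below the rail axis, 82 to 95 mm from the rail's middle; its strap stands 9 mm above the rail axis.
- glass_mid (a point): Centre (half-way up) of the loose bluish glass standing upright on the ledge: 60 mm outside diameter (58 mm at the foot), 95 mm high, open at the top, wall 3 mm, about 170 g.
- pill_case: Bystander: grey plastic pill case 50 x 150 x 22 mm, origin in the middle of its underside. Leave alone.
- soap_dish: Bystander: round white soap dish 110 mm across with a bar of soap, 44 mm high, origin in the middle of its underside. Leave alone.
- toothbrush: Bystander: bamboo toothbrush 190 mm long lying on the ledge, origin in the middle of its underside. Leave alone.
- denture_box: Bystander, fixed: clear plastic denture box 100 x 120 mm, 60 mm high, with its white hinged basket raised to about 140 mm; origin in the middle of its underside.

How it is judged:
By the outcome, as a careful person would: the job done as asked, in the order asked, and still so for the second after the job is handed in, with the robot touching nothing.
It also fails if it takes over 72 s, if anything falls off the work surface, if the arm or the gripper's body presses on something with over 40 N, if the wrist force passes 120 N, or if a joint passes its speed limit or range.

ROBOT

A 6-joint arm with a two-finger parallel gripper is mounted at the origin on the work surface. World frame = base frame: x ahead of the robot, y to its left, z up, the work surface at z = 0. Lengths are in m, angles in rad, forces in N, time in s.
With the tool pointing down it reaches from about 0.375 to 0.975 m from the base axis. Payload 3.8 kg.
Tool frame: the origin (TCP) lies midway between the tips of the shut fingers; the grasp point (between the pads) lies 19 mm behind it; x points along the fingers, y is the direction in which the jaws open and shut, and the axes are right-handed (so a half turn about x gives the same grasp; the last joint's range is limited). The gripper opens to 88 mm and grips with 3 to 60 N. Pads are 18 mm wide; open, the fingers measure 123 mm over their backs; the gripper's body (75 mm by 187 mm) begins 45 mm behind the grasp point.
Start: joints at [1.275, 0.264, 1.604, -0, 1.274, -0.037], TCP at [0.173, 0.653, 0.239] pointing down, gripper open.
Joint ranges: [-2.63, 2.63], [-0.94, 2.18], [0.31, 2.57], [-1.31, 4.45], [0, 2.66], [-2.55, 2.55]. Speed limits (rad/s): [2.57, 2.57, 3.14, 3.14, 3.14, 3.14].

INTERFACE

Orientations are given as a rotation vector (axis times angle).
In Python, from cell import manip, inverse_kinematics, cams, order gives the robot as it stands. Calls block until the motion is done:
- manip.move_pose(position, orientation): joint-space move of the TCP to a pose.
- manip.move_linear(position, rate=0.15, rot=None): straight line of the TCP; rot=None keeps the orientation; rate is the mean speed in m/s.
- manip.set_joints(angles): joint-space move.
- manip.set_gripper(opening, force=None): finger opening in m; force is the grip in N (None keeps the last); returns when the fingers have stopped.
- manip.dwell(seconds).
- inverse_kinematics(position, orientation): joint angles nearest the present ones, or None.
- manip.state(): the state.
- cams.capture(name): name is "scene" or "top" or "wrist"; returns a dict with "image" (480x640x3 uint8, blue, green, red), "z_map" (480x640 float32, m along the optical axis (not along the pixel's ray), 0 where there is no reading), "intrinsics" (3x3 intrinsics, pixels), "position" and "orientation" of the camera in the world; the wrist camera has in their place "T_tool_cam" (4x4, takes a point from camera to tool coordinates, whose origin is the TCP and whose axes are the tool frame's). Camera axes: x right, y down, z forward; pixel columns grow to the right and rows downward; lengths in m; the calibration is good to about 2 mm. A picture is of the moment at which its call begins: read the wrist's pose just before it.
A pose or a line that the arm cannot do raises manip.IKError and nothing moves.
- order.close_job(): hands the job in, once; it reports no verdict.
The state is a dict: "clock": time; "joint_pos": joint angles; "joint_velocities": joint speeds; "tau": joint torques, N m; "tool_pos": TCP position; "tcp_rot": TCP orientation; "contact_force": force on the tool from outside, world axes, zero at the start; "moment": the same for the moment, N m; "gripper_width": finger opening in m.
Only numpy, scipy, OpenCV 4.12 (cv2) and the standard library are available. Lean on these libraries where they do the work, as an engineer would, in place of code of your own. Each camera call takes 0.05 s, during which the arm holds its last target. There are 200 camera calls.

## Working session

There is one attempt and no reset: what is moved stays moved. The work goes in short steps, each a Python script; the robot and the scene stay as the last script left them, time stands still between calls to the robot, and variables do not carry over. Pictures are saved under pics/ and viewed, about 8 in all and at most 12, crops included, and the job is handed in when it is done.

```bash
ls; mkdir -p pics
cat > h.py <<'E'
import numpy as np, cv2
from scipy.spatial.transform import Rotation as R
from cell import manip, inverse_kinematics, cams, order
def cap(name):
    s=manip.state(); c=cams.capture(name)
    if name=="wrist":
        T=np.eye(4);T[:3,:3]=rotm(s["tcp_rot"]);T[:3,3]=s["tool_pos"];T=T@np.array(c["T_tool_cam"])
    else:
        T=np.eye(4);T[:3,:3]=rotm(c["orientation"]);T[:3,3]=c["position"]
    c["T"]=T;return c
def rotm(o):
    o=np.array(o,float)
    return o if o.shape==(3,3) else R.from_rotvec(o).as_matrix()
def cloud(c):
    z=c["z_map"];K=np.array(c["intrinsics"]);v,u=np.mgrid[:480,:640]
    p=np.stack([(u-K[0,2])/K[0,0]*z,(v-K[1,2])/K[1,1]*z,z],-1)
    P=p@c["T"][:3,:3].T+c["T"][:3,3];P[z<=0]=np.nan;return P
def onplane(c,u,v,h):
    K=np.array(c["intrinsics"]);d=c["T"][:3,:3]@np.array([(u-K[0,2])/K[0,0],(v-K[1,2])/K[1,1],1]);o=c["T"][:3,3]
    return o+d*(h-o[2])/d[2]
E
python3 - <<'E'
from h import *
import pickle
s=manip.state();print({k:np.round(v,3) for k,v in s.items()})
for n in("scene","top"):
    c=cap(n);cv2.imwrite(f"pics/{n}0.png",c["image"]);pickle.dump(c,open(n+".pkl","wb"));print(n,np.round(c["T"],3),c["orientation"],c["intrinsics"])
E
```

```text
pics
{'clock': np.float64(0.0), 'joint_pos': array([ 1.275,  0.265,  1.605, -0.   ,  1.274, -0.037]), 'joint_velocities': array([-0.001,  0.001,  0.001, -0.   , -0.001,  0.   ]), 'tau': array([-1.0000e-03, -5.0210e+01, -3.5689e+01,  7.3000e-02,  2.9000e-02,
       -0.0000e+00]), 'tool_pos': array([0.173, 0.652, 0.237]), 'tcp_rot': array([ 0.201,  1.562, -0.205]), 'contact_force': array([ 0.572, -0.295, -0.252]), 'moment': array([ 0.056, -0.035, -0.004]), 'gripper_width': np.float64(0.088)}
scene [[-0.862  0.414 -0.293  0.917]
 [ 0.507  0.71  -0.489  0.562]
 [ 0.006 -0.57  -0.821  1.111]
 [ 0.     0.     0.     1.   ]] [-0.74711085 -2.75266348  0.85978179] [[503.20512302   0.         308.42127871]
 [  0.         503.20512302 239.06025901]
 [  0.           0.           1.        ]]
top [[-0.026 -0.986  0.166  0.374]
 [-0.999  0.03   0.02  -0.037]
 [-0.025 -0.165 -0.986  1.461]
 [ 0.     0.     0.     1.   ]] [-2.09459189  2.15367382 -0.15245527] [[465.80282108   0.         319.7192168 ]
 [  0.         465.80282108 241.59330987]
 [  0.           0.           1.        ]]
```

View pics/top0.png

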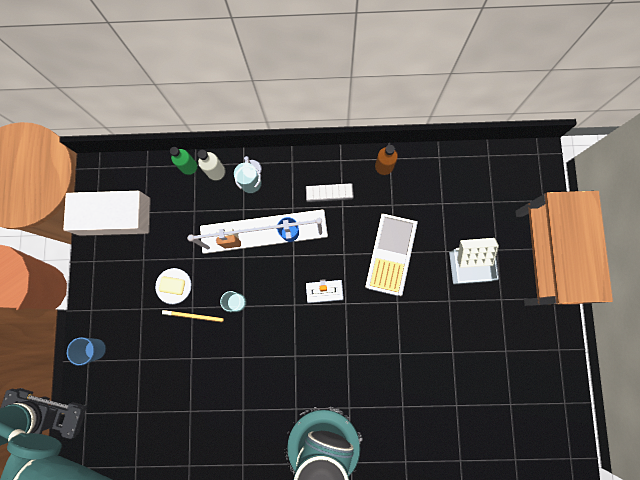

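View pics/scene0.png

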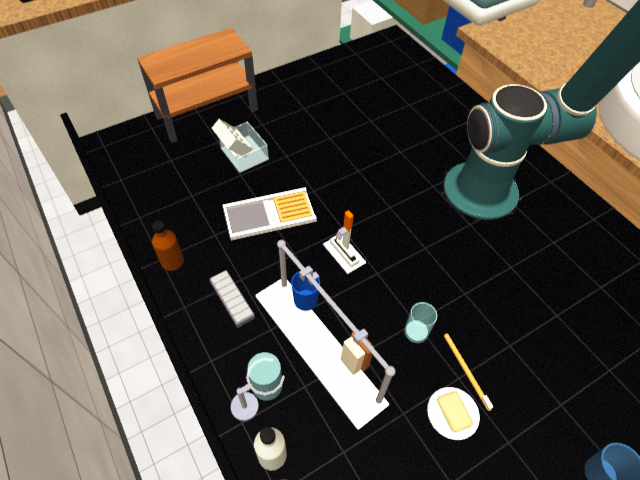

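The top view shows the tray with its white outline (366–416, 215–295), board at (387,275), squeegee and holder at (324,290), and the rail from (193,239) to (320,222). The brush is at (228,238) and the cup at (288,229). There are two glass candidates, (232,301) and (85,350). Next I'll measure all of these.

```bash
cat > m.py <<'E'
from h import *
import pickle
t=pickle.load(open("top.pkl","rb"));s=pickle.load(open("scene.pkl","rb"))
Pt=cloud(t);Ps=cloud(s)
def comp(c,m,minA=15):
    n,l,st,ce=cv2.connectedComponentsWithStats(m.astype(np.uint8))
    return [(l==i,st[i],ce[i]) for i in range(1,n) if st[i,4]>=minA]
def rect(xy):
    r=cv2.minAreaRect(xy.astype(np.float32));return np.round(r[0],4),np.round(r[1],4),round(r[2],1)
def box(P,x0,x1,y0,y1,z0,z1): return (P[...,0]>x0)&(P[...,0]<x1)&(P[...,1]>y0)&(P[...,1]<y1)&(P[...,2]>z0)&(P[...,2]<z1)
for n,c,P in(("top",t,Pt),("scene",s,Ps)):
    hsv=cv2.cvtColor(c["image"],cv2.COLOR_BGR2HSV);H,S,V=cv2.split(hsv)
    print("==",n)
    for nm,m in dict(bamboo=(H>15)&(H<32)&(S>100)&(V>120),orange=(H>5)&(H<15)&(S>180)&(V>150),blue=(H>105)&(H<125)&(S>150)&(V>60),teal=(H>80)&(H<105)&(S>40)&(V>80),white=(S<40)&(V>180)).items():
        for mm,st,ce in comp(c,m,60 if nm!="orange" else 15):
            p=P[mm];p=p[~np.isnan(p[:,0])]
            if len(p)<10 or not(0.2<np.median(p[:,0])<1.1 and abs(np.median(p[:,1]))<.75):continue
            print(nm,ce.round(),st[4],"z",np.percentile(p[:,2],[5,50,95]).round(3),"rect",*rect(p[:,:2]))
E
python3 m.py
```

```text
== top
bamboo [197. 316.] 123 z [0.005 0.01  0.015] rect [0.3956 0.3794] [0.1613 0.011 ] 80.7
orange [381. 153.] 47 z [0.103 0.111 0.122] rect [ 0.8666 -0.2036] [0.0378 0.0164] 1.3
orange [393. 157.] 42 z [0.1   0.108 0.122] rect [ 0.8519 -0.2365] [0.0172 0.0397] 46.5
blue [289. 233.] 172 z [0.066 0.083 0.153] rect [0.6328 0.0815] [0.0489 0.0582] 10.7
teal [251. 185.] 184 z [0.049 0.105 0.144] rect [0.7884 0.1956] [0.0237 0.0619] 31.4
teal [229. 301.] 223 z [0.006 0.051 0.096] rect [0.4357 0.2671] [0.0728 0.0667] 63.4
teal [ 78. 351.] 330 z [0.011 0.052 0.083] rect [0.3019 0.7188] [0.0682 0.0343] 4.5
teal [ 98. 348.] 162 z [0.006 0.039 0.078] rect [0.3059 0.6728] [0.067  0.0269] 1.9
white [209. 162.] 201 z [0.105 0.116 0.13 ] rect [0.8596 0.3251] [0.0478 0.0545] 42.8
white [247. 172.] 482 z [0.006 0.143 0.149] rect [0.8312 0.197 ] [0.0711 0.1217] 72.3
white [329. 191.] 637 z [0.017 0.023 0.028] rect [ 0.7783 -0.0407] [0.0472 0.1452] 1.8
white [101. 210.] 2813 z [0.084 0.089 0.094] rect [0.7232 0.6572] [0.2326 0.1204] 90.0
white [262. 230.] 2805 z [0.004 0.01  0.197] rect [0.6545 0.17
[... 1683 characters left out ...]
9 0.0704] 89.3
white [337. 309.] 828 z [0.19  0.194 0.199] rect [0.5945 0.1677] [0.093  0.3809] 6.0
white [231. 296.] 911 z [0.019 0.023 0.026] rect [ 0.7769 -0.0391] [0.0437 0.1464] 1.8
white [322. 354.] 5847 z [0.005 0.009 0.012] rect [0.6572 0.1733] [0.0944 0.4064] 6.1
white [354. 347.] 186 z [0.15  0.153 0.156] rect [0.624 0.239] [0.0998 0.0311] 75.5
white [249. 396.] 789 z [0.004 0.009 0.145] rect [0.834  0.2165] [0.075  0.1223] 71.1
white [452. 414.] 1254 z [0.017 0.021 0.025] rect [0.4865 0.4533] [0.1202 0.1083] 43.7
white [488. 402.] 61 z [0.013 0.017 0.02 ] rect [0.404  0.4755] [0.0288 0.0186] 80.2
white [266. 449.] 350 z [0.107 0.117 0.13 ] rect [0.873  0.3388] [0.0308 0.0532] 37.8
```

Measured heights and sizes agree with the brief. The tray's x-axis points at a yaw of about −15°, the rail yaw is about +6°, and the glass on the ledge is at about (0.435, 0.26). I'll move above the board now and take a close look with the wrist camera, refining the other points from the stored views in the same script.

```bash
cat >> h.py <<'E'
def down(yaw,tilt=0.):
    s,c=np.sin(yaw),np.cos(yaw)
    M=np.array([[0,-s,c],[0,c,s],[-1,0,0]],float)   # cols: tool x down, tool y, tool z forward
    return R.from_matrix(R.from_rotvec(tilt*np.array([-s,c,0])).as_matrix()@M).as_rotvec()
def st(): 
    s=manip.state();print("t %.1f tcp %s F %s w %.4f q %s"%(s["clock"],np.round(s["tool_pos"],4),np.round(s["contact_force"],1),s["gripper_width"],np.round(s["joint_pos"],2)));return s
E
python3 - <<'E'
from m import *
print("-----")
# refine
def circ(p):
    A=np.c_[2*p,np.ones(len(p))];x=np.linalg.lstsq(A,(p**2).sum(1),rcond=None)[0];return x[:2].round(4),round(float(np.sqrt(x[2]+x[:2]@x[:2])),4)
for n,c,P in(("top",t,Pt),("scene",s,Ps)):
    hsv=cv2.cvtColor(c["image"],cv2.COLOR_BGR2HSV);H,S,V=cv2.split(hsv)
    g=box(P,.37,.50,.20,.32,.088,.11);p=P[g][:,:2];print(n,"glass rim",len(p),rect(p) if len(p)>5 else 0,circ(p) if len(p)>5 else 0)
    o=(H>3)&(H<18)&(S>150)&(V>120)&box(P,.36,.56,-.13,.1,.0,.2)
    v,u=np.nonzero(o);print("orange n",len(u),u.min(),u.max(),v.min(),v.max(),"mean@.148",onplane(c,u.mean(),v.mean(),.148).round(4),P[o][:,2].max().round(3))
    for nm,b in dict(rail=(.5,.72,-.05,.4,.187,.2),posts_straps=(.5,.72,-.05,.4,.1965,.206),cup=(.54,.72,.03,.13,.14,.16),brush=(.54,.72,.2,.32,.08,.17),holder=(.40,.53,-.09,.06,.017,.03),tray=(.4,.75,-.35,-.12,.004,.03)).items():
        g=box(P,*b);p=P[g][:,:2];print(nm,len(p),rect(p) if len(p)>5 else 0)
d=np.array([np.cos(-.26),np.sin(-.26)]);pos=np.array([.508,-.209])-d*.03
manip.move_pose([*pos,.32],down(-.26));st()
c=cap("wrist");cv2.imwrite("pics/w1.png",c["image"]);pickle.dump(c,open("w1.pkl","wb"));print(np.round(c["T"],3),c["intrinsics"])
E
```

```text
== top
bamboo [197. 316.] 123 z [0.005 0.01  0.015] rect [0.3956 0.3794] [0.1613 0.011 ] 80.7
orange [381. 153.] 47 z [0.103 0.111 0.122] rect [ 0.8666 -0.2036] [0.0378 0.0164] 1.3
orange [393. 157.] 42 z [0.1   0.108 0.122] rect [ 0.8519 -0.2365] [0.0172 0.0397] 46.5
blue [289. 233.] 172 z [0.066 0.083 0.153] rect [0.6328 0.0815] [0.0489 0.0582] 10.7
teal [251. 185.] 184 z [0.049 0.105 0.144] rect [0.7884 0.1956] [0.0237 0.0619] 31.4
teal [229. 301.] 223 z [0.006 0.051 0.096] rect [0.4357 0.2671] [0.0728 0.0667] 63.4
teal [ 78. 351.] 330 z [0.011 0.052 0.083] rect [0.3019 0.7188] [0.0682 0.0343] 4.5
teal [ 98. 348.] 162 z [0.006 0.039 0.078] rect [0.3059 0.6728] [0.067  0.0269] 1.9
white [209. 162.] 201 z [0.105 0.116 0.13 ] rect [0.8596 0.3251] [0.0478 0.0545] 42.8
white [247. 172.] 482 z [0.006 0.143 0.149] rect [0.8312 0.197 ] [0.0711 0.1217] 72.3
white [329. 191.] 637 z [0.017 0.023 0.028] rect [ 0.7783 -0.0407] [0.0472 0.1452] 1.8
white [101. 210.] 2813 z [0.084 0.089 0.094] rect [0.7232 0.6572] [0.2326 0.1204] 90.0
white [262. 230.] 2805 z [0.004 0.01  0.197] rect [0.6545 0.17
[... 2985 characters left out ...]
 rim 146 (array([0.4357, 0.2623]), array([0.0587, 0.0593]), 83.3) (array([0.4359, 0.262 ]), 0.0283)
orange n 134 344 352 210 230 mean@.148 [ 0.4642 -0.0106  0.148 ] 0.175
rail 1023 (array([0.6289, 0.1746]), array([0.0277, 0.3768]), 6.0)
posts_straps 215 (array([0.6291, 0.1746]), array([0.0274, 0.3728]), 5.9)
cup 180 (array([0.6412, 0.0885]), array([0.0591, 0.0617]), 58.0)
brush 708 (array([0.621 , 0.2673]), array([0.0459, 0.056 ]), 6.6)
holder 187 (array([ 0.4646, -0.0126]), array([0.0303, 0.0977]), 4.5)
tray 2042 (array([ 0.5695, -0.2368]), array([0.3375, 0.2162]), 1.9)Traceback (most recent call last):
  File "<stdin>", line 14, in <module>
TypeError: 'numpy.ndarray' object is not callable
```

```bash
cat >> h.py <<'E'
import pickle
def look(tag):
    c=cap("wrist");cv2.imwrite(f"pics/{tag}.png",c["image"]);pickle.dump(c,open(tag+".pkl","wb"));return c
def box(P,x0,x1,y0,y1,z0,z1): return (P[...,0]>x0)&(P[...,0]<x1)&(P[...,1]>y0)&(P[...,1]<y1)&(P[...,2]>z0)&(P[...,2]<z1)
def rect(xy):
    r=cv2.minAreaRect(xy.astype(np.float32));return np.round(r[0],4),np.round(r[1],4),round(r[2],1)
E
python3 - <<'E'
from h import *
st();c=look("w1");print(np.round(c["T"],3),c["intrinsics"][0],np.round(c["T_tool_cam"],3))
P=cloud(c);z=P[...,2];print("z ok",np.isfinite(z).mean(),np.nanpercentile(z,[1,25,50,75,99]).round(4))
g=box(P,.4,.75,-.4,-.1,.0145,.023);print(rect(P[g][:,:2]))
E
```

```text
t 3.3 tcp [ 0.4793 -0.2007  0.3199] F [1.1 0.5 0.3] w 0.0882 q [-0.44 -0.07  1.82  0.    1.39 -1.76]
[[ 0.256  0.93   0.265  0.411]
 [ 0.967 -0.246 -0.071 -0.183]
 [-0.     0.274 -0.962  0.467]
 [ 0.     0.     0.     1.   ]] [430.44204679   0.         323.04273659] [[ 0.    -0.275  0.962 -0.147]
 [ 1.     0.    -0.    -0.001]
 [ 0.     0.962  0.275 -0.07 ]
 [ 0.     0.     0.     1.   ]]
z ok 0.9961067708333333 [-0.0012  0.0005  0.0015  0.099   0.4192]
(array([ 0.5693, -0.2279]), array([0.1142, 0.2391]), 75.2)
```

View pics/w1.png

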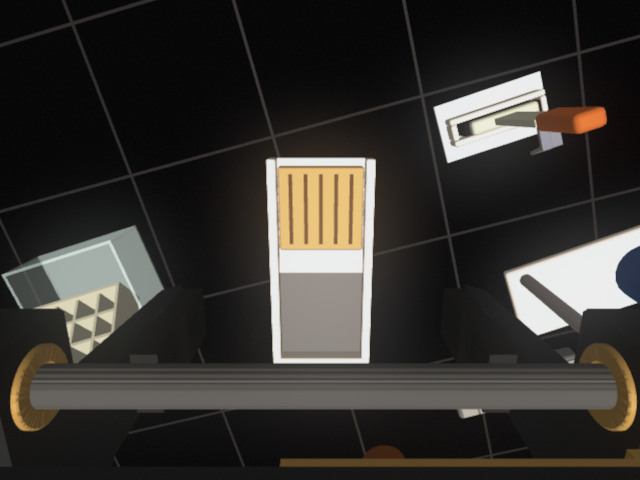

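The wrist view shows the tray centred at column 321, with the walls at 268–374. The board spans (280–363, 167–250), the lip sits just below it, and the grey pocket spans rows 272–350. I'll compute the edges and make the push.

```bash
cat >> h.py <<'E'
A=np.deg2rad(-14.9); TX=np.array([np.cos(A),np.sin(A)]); TY=np.array([-np.sin(A),np.cos(A)])
def tray(c,P0=None):
    hsv=cv2.cvtColor(c["image"],cv2.COLOR_BGR2HSV);H,S,V=cv2.split(hsv);P=cloud(c)
    reg=(P[...,0]>.38)&(P[...,0]<.75)&(P[...,1]>-.4)&(P[...,1]<-.1)&(P[...,2]<.03)
    def r(m,h):
        n,l,s_,_=cv2.connectedComponentsWithStats(m.astype(np.uint8));k=1+np.argmax(s_[1:,4])
        v,u=np.nonzero(l==k);return rect(np.array([onplane(c,a,b,h)[:2] for a,b in zip(u,v)]))
    b=cv2.morphologyEx(((H>10)&(H<32)&(S>60)&reg).astype(np.uint8),cv2.MORPH_CLOSE,np.ones((9,9)))
    w=(((V>100)&reg)|(b>0))&(P[...,2]>.0145)
    return r(b,.018),r(w,.018)
E
python3 - <<'E'
from h import *
c=pickle.load(open("w1.pkl","rb"));print(tray(c))
E
cat > push.py <<'E'
E
```

```text
((array([ 0.4667, -0.2083]), array([0.1906, 0.1318]), 76.1), (array([ 0.5044, -0.2106]), array([0.0897, 0.089 ]), 75.2))
```

Board centre is (0.5044, −0.2106), measuring 89×89 mm. The pocket centre is (0.628, −0.243), 128 mm further on, which is within the stated range. Now the push.

```bash
cat >> h.py <<'E'
PK=np.array([.6278,-.2434])
def tp(x,y=0): return PK+TX*x+TY*y
def tray_rel(c):
    P=cloud(c);V=c["image"].max(2)
    m=(P[...,0]>.38)&(P[...,0]<.75)&(P[...,1]>-.4)&(P[...,1]<-.1)&(P[...,2]<.03)&(V>100)
    q=(P[...,:2]-PK);X=q@TX;Y=q@TY
    H=cv2.cvtColor(c["image"],cv2.COLOR_BGR2HSV);bm=m&(H[...,0]>10)&(H[...,0]<32)&(H[...,1]>90)&(np.abs(Y)<.05)&(np.abs(X)<.2)
    return np.percentile(X[bm],[.5,99.5]).round(4),np.percentile(Y[bm],[.5,99.5]).round(4),np.percentile(P[bm][:,2],[5,50,95]).round(4)
E
python3 - <<'E'
from h import *
print(tray_rel(pickle.load(open("w1.pkl","rb"))))
manip.set_gripper(.03)
ro=down(A)
manip.move_pose([*tp(-.205),.10],ro)
manip.move_linear([*tp(-.205),.0125],rate=.1);st()
manip.move_linear([*tp(-.180),.0125],rate=.04);st()
for x in(-.15,-.12,-.09,-.075,-.062):
    manip.move_linear([*tp(x),.0125],rate=.06);s=st()
    if np.linalg.norm(s["contact_force"])>25: print("high");break
manip.move_linear([*tp(-.085),.0125],rate=.06)
manip.move_linear([*tp(-.15),.25],rate=.2)
c=look("w2");print(tray_rel(c))
E
```

```text
(array([-0.1712, -0.0832]), array([-0.0444,  0.0434]), array([0.0173, 0.0187, 0.0201]))
t 6.2 tcp [ 0.4303 -0.191   0.0131] F [ 0.1  0.5 -0.3] w 0.0302 q [-0.47  0.15  2.22 -0.    0.77 -1.78]
t 7.0 tcp [ 0.4538 -0.197   0.0123] F [ 0.1 -0.4  0.4] w 0.0304 q [-0.46  0.19  2.17 -0.    0.78 -1.77]
t 7.6 tcp [ 0.4831 -0.2049  0.0124] F [ 0.3 -0.5  0. ] w 0.0296 q [-0.45  0.24  2.11 -0.    0.8  -1.76]
t 8.3 tcp [ 0.5121 -0.2126  0.0124] F [0.1 0.3 0.6] w 0.0298 q [-0.44  0.28  2.04 -0.    0.81 -1.75]
t 8.9 tcp [ 0.5411 -0.2203  0.0124] F [-0.2 -0.7 -0.5] w 0.0300 q [-0.43  0.33  1.98 -0.    0.83 -1.74]
t 9.3 tcp [ 0.5559 -0.2243  0.0126] F [-0.4  0.4  0.8] w 0.0303 q [-0.43  0.36  1.95  0.    0.84 -1.74]
t 9.7 tcp [ 0.5685 -0.2277  0.0126] F [-0.4 -1.5 -0.3] w 0.0301 q [-0.42  0.38  1.92  0.    0.85 -1.73]
(array([-0.0499,  0.0174]), array([-0.0423,  0.041 ]), array([0.0148, 0.0168, 0.018 ]))
```

View pics/w2.png

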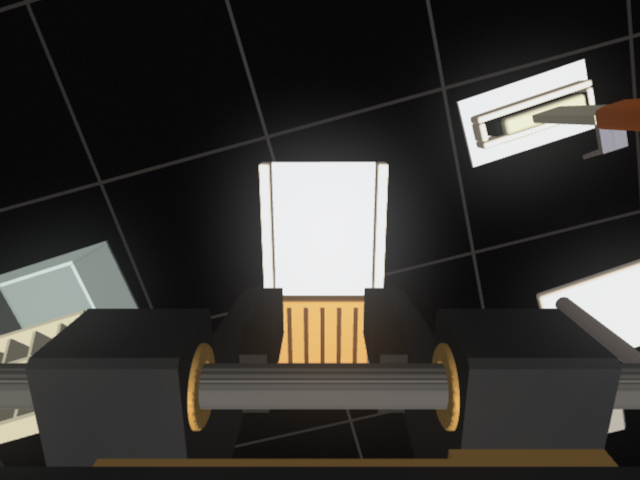

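The wrist view shows the board inside the pocket, with its rear edge at row 297, just beyond the lip. Its height is 16.8 mm, which means flat. The rear edge is at −50 mm, close to the lip edge at −52 mm, so I'll nudge it about 5 mm further for margin. Then I'll go to the squeegee.

Run:
```python
from h import *
ro=down(A)
manip.move_linear([*tp(-.09),.0125],rate=.25)
manip.move_linear([*tp(-.0575),.0125],rate=.05);st()
manip.move_linear([*tp(-.08),.0125],rate=.06)
manip.move_linear([*tp(-.16),.27],rate=.3)
c=look("w3");print(tray_rel(c))
# look at the squeegee
sq=np.array([.463,-.0145])
manip.set_gripper(.06)
manip.move_pose([sq[0]+.02,sq[1],.33],down(np.deg2rad(4)));st()
c=look("w4")
t=cap("top");s=cap("scene");pickle.dump(t,open("t2.pkl","wb"));pickle.dump(s,open("s2.pkl","wb"))
for k in(t,s,c):
    P=cloud(k);g=box(P,.5,.72,-.32,-.15,.0,.03);H=cv2.cvtColor(k["image"],cv2.COLOR_BGR2HSV);q=P[...,:2]-PK
    bm=g&(H[...,0]>10)&(H[...,0]<32)&(H[...,1]>90);p=P[bm]
    if len(p)<20:continue
    X=q[bm]@TX;print("board plane",len(p),np.polyfit(X,p[:,2],1).round(4),np.percentile(X,[1,99]).round(4))
P=cloud(c);hsv=cv2.cvtColor(c["image"],cv2.COLOR_BGR2HSV)
o=(hsv[...,0]>3)&(hsv[...,0]<18)&(hsv[...,1]>150)&box(P,.40,.53,-.1,.07,.1,.2);print("handle",o.sum())
g=o&(P[...,2]>.168);print("handle top",g.sum(),rect(P[g][:,:2]),np.median(P[g][:,2]))
g=box(P,.40,.53,-.09,.07,.015,.03);print("holder walls",g.sum(),rect(P[g][:,:2]))
```

```text
t 13.6 tcp [ 0.5721 -0.2285  0.0122] F [ 0.1  0.9 -0.3] w 0.0299 q [-0.42  0.38  1.91  0.    0.85 -1.73]
(array([-0.0463,  0.0199]), array([-0.0443,  0.042 ]), array([0.0149, 0.0167, 0.018 ]))
t 16.6 tcp [ 0.4829 -0.015   0.3296] F [ 0.2 -0.2  1.2] w 0.0599 q [-0.08 -0.15  1.88 -0.    1.42 -1.72]
board plane 494 [0.0133 0.0151] [-0.0431  0.0468]
board plane 878 [-0.0087  0.0143] [-0.0425  0.0464]
board plane 4955 [0.0104 0.0166] [-0.0463  0.0381]
handle 504
handle top 504 (array([ 0.4602, -0.0145]), array([0.0125, 0.0207]), 4.0) 0.17418134237234867
holder walls 1246 (array([ 0.4597, -0.0152]), array([0.0279, 0.0959]), 3.4)
```

View pics/w4.png

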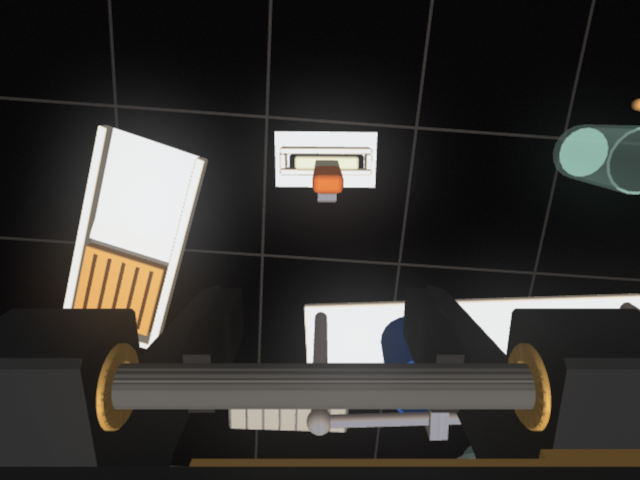

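The wrist view shows the handle at (328,180), with the hook at (327,197) on the far side, and the board lying flat in the pocket. The board's centre is +1 to +2 mm from the pocket centre. The fixed and wrist cameras differ by about 4 mm in x, so I'll measure the rail with the wrist camera before grasping.

Run:
```python
from h import *
manip.move_pose([.675,.18,.36],down(np.deg2rad(6)));st()
c=look("w5");P=cloud(c)
yaw=np.deg2rad(6);ex=np.array([np.cos(yaw),np.sin(yaw)]);ey=np.array([-ex[1],ex[0]])
def rl(p): q=p[:,:2]-np.array([.627,.1727]);return q@ex,q@ey
g=box(P,.55,.72,-.03,.38,.1885,.1985);x,y=rl(P[g]);print("rail pix",len(x),"y",np.percentile(y,[0.5,99.5]).round(4))
for a in np.arange(-.18,.18,.03):
    k=(y>a)&(y<a+.03)
    if k.sum()>10:print(round(a+.015,3),k.sum(),"x",np.percentile(x[k],[2,50,98]).round(4),"zmax",np.percentile(P[g][k][:,2],[90,98]).round(4))
for n,b in dict(cup=(.56,.72,.03,.14,.07,.165),brush=(.56,.72,.2,.32,.07,.17)).items():
    g=box(P,*b);x,y=rl(P[g]);print(n,len(x),np.percentile(x,[1,99]).round(4) if len(x) else 0,np.percentile(y,[1,99]).round(4) if len(x) else 0)
g=box(P,.38,.5,.19,.33,.09,.1);print("glass rim",g.sum(),rect(P[g][:,:2]) if g.sum()>5 else 0)
```

```text
t 17.9 tcp [0.6747 0.1788 0.3598] F [-0.1 -0.9 -0.4] w 0.0601 q [ 0.22  0.26  1.39 -0.    1.49 -1.45]
rail pix 7269 y [-0.1847  0.1822]
-0.165 718 x [-0.0099 -0.0018  0.0069] zmax [0.1973 0.1982]
-0.135 590 x [-0.0058 -0.0014  0.0033] zmax [0.1962 0.1968]
-0.105 458 x [-0.006  -0.0011  0.0034] zmax [0.1965 0.1982]
-0.075 530 x [-0.0123 -0.0014  0.0099] zmax [0.1966 0.1983]
-0.045 589 x [-0.0057 -0.0011  0.0034] zmax [0.1961 0.1967]
-0.015 584 x [-0.0057 -0.0014  0.0035] zmax [0.1961 0.1968]
0.015 597 x [-0.0057 -0.0016  0.0035] zmax [0.1961 0.1968]
0.045 622 x [-0.0062 -0.0016  0.0036] zmax [0.1961 0.1968]
0.075 609 x [-0.0125 -0.0016  0.0095] zmax [0.1964 0.1982]
0.105 447 x [-0.0063 -0.0016  0.0037] zmax [0.1964 0.1984]
0.135 630 x [-0.0062 -0.0016  0.0037] zmax [0.196  0.1968]
0.165 732 x [-0.0103 -0.0021  0.007 ] zmax [0.1974 0.1983]
cup 3591 [-0.0311  0.0296] [-0.1177 -0.0593]
brush 2510 [-0.0227  0.0206] [0.0633 0.1168]
glass rim 0 0
```

View pics/w5.png

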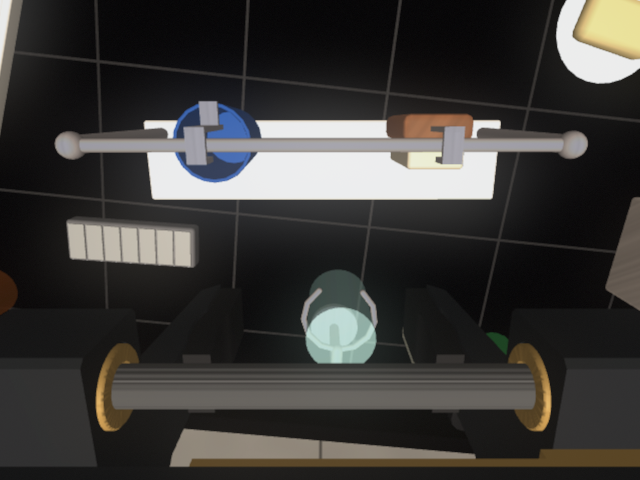

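The wrist view shows the rail clearly at row 145, with the cup strap at (196,145), the brush strap at (453,145) and a free gap between them. The rail middle is (0.6258, 0.1713), with the cup at −87 mm and the brush at +91 mm. Now I'll grasp the squeegee and carry it to the approach pose.

```bash
cat >> h.py <<'E'
YR=np.deg2rad(6.0);EX=np.array([np.cos(YR),np.sin(YR)]);EY=np.array([-EX[1],EX[0]]);RM=np.array([.6258,.1713])
def rp(x,y,gz,off=-.015): return [*(RM+EX*x+EY*y),gz+off]   # grip point -> TCP
E
python3 - <<'E'
from h import *
g=[.460,-.0148];ro=down(np.deg2rad(3.8))
manip.move_pose([*g,.25],ro)
manip.move_linear([*g,.133],rate=.12);st()
manip.set_gripper(.0,force=25);manip.dwell(.2);st()
manip.move_linear([*g,.170],rate=.05);st()
manip.move_linear([*g,.358],rate=.2);s=st()
manip.move_linear(rp(-.0255-.03,.002,.373),rate=.2,rot=down(YR));st()
t=cap("scene");cv2.imwrite("pics/s3.png",cv2.resize(t["image"][60:420,180:480],None,fx=1.6,fy=1.6))
E
```

```text
t 20.2 tcp [ 0.4608 -0.0148  0.1338] F [0.2 0.2 0.3] w 0.0601 q [-0.09 -0.05  2.16 -0.    1.04 -1.72]
t 21.1 tcp [ 0.46   -0.0148  0.133 ] F [-0.8  0.6  0. ] w 0.0217 q [-0.09 -0.05  2.16  0.    1.04 -1.72]
t 22.0 tcp [ 0.4598 -0.0148  0.1698] F [ 0.7  0.8 -1.5] w 0.0215 q [-0.09 -0.09  2.12  0.    1.11 -1.72]
t 23.1 tcp [ 0.4593 -0.0147  0.3564] F [ 0.4  0.1 -0.7] w 0.0214 q [-0.09 -0.2   1.87  0.    1.48 -1.72]
t 24.3 tcp [0.5701 0.1667 0.358 ] F [-0.1 -0.3 -1.5] w 0.0218 q [ 0.24  0.06  1.62 -0.    1.46 -1.43]
```

View pics/s3.png

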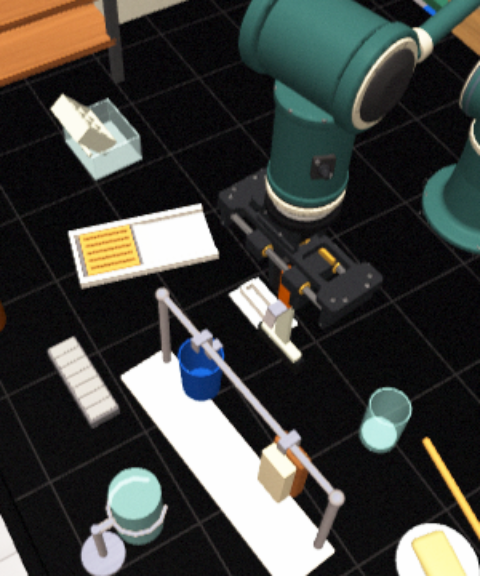

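The scene crop shows the squeegee held upright at (283,330), blade level and hook towards the rail. Cup and brush are untouched. Next I'll lower it with force checks.

Run:
```python
from h import *
manip.move_linear(rp(-.0255,.003,.373),rate=.12)
manip.move_linear(rp(-.0255,.003,.292),rate=.12);st()
manip.move_linear(rp(-.0115,.003,.292),rate=.06);st()
manip.move_linear(rp(-.0115,.003,.262),rate=.06);st()
t=cap("scene")
for z in(.255,.248,.242,.238,.235,.233,.2315):
    manip.move_linear(rp(-.0115,.003,z),rate=.04);s=st()
    if np.linalg.norm(s["contact_force"]-[0,0,-1.2])>6: print("stop",z);break
t=cap("scene");cv2.imwrite("pics/s4.png",cv2.resize(t["image"][220:420,230:430],None,fx=3,fy=3,interpolation=cv2.INTER_CUBIC))
```

```text
t 25.6 tcp [0.6005 0.1717 0.2779] F [ 0.  -0.8 -1.1] w 0.0215 q [ 0.24  0.15  1.67  0.    1.32 -1.44]
t 25.9 tcp [0.6147 0.1731 0.2773] F [-0.2  0.  -0.9] w 0.0218 q [ 0.24  0.17  1.64  0.    1.33 -1.44]
t 26.6 tcp [0.6139 0.1731 0.2467] F [ 0.3 -0.4 -2.2] w 0.0220 q [ 0.24  0.19  1.68 -0.    1.27 -1.44]
t 27.0 tcp [0.6138 0.173  0.2396] F [-0.2  0.9 -0.8] w 0.0216 q [ 0.24  0.19  1.69  0.    1.26 -1.44]
t 27.3 tcp [0.6137 0.173  0.2324] F [-0.6  0.6 -2.2] w 0.0216 q [ 0.24  0.2   1.7   0.    1.25 -1.44]
t 27.6 tcp [0.6137 0.173  0.2264] F [-0.8  0.2 -1.4] w 0.0217 q [ 0.24  0.2   1.7   0.    1.24 -1.44]
t 27.8 tcp [0.6138 0.173  0.2226] F [ 0.2 -0.1 -1. ] w 0.0216 q [ 0.24  0.2   1.71  0.    1.23 -1.44]
t 28.1 tcp [0.6139 0.173  0.2197] F [ 0.4  0.7 -0.1] w 0.0216 q [ 0.24  0.21  1.71  0.    1.23 -1.44]
t 28.3 tcp [0.6139 0.1731 0.2178] F [ 0.8 -1.  -1.4] w 0.0218 q [ 0.24  0.21  1.71  0.    1.22 -1.44]
t 28.6 tcp [0.614  0.1731 0.2164] F [-0.   0.7 -1.3] w 0.0215 q [ 0.24  0.21  1.71  0.    1.22 -1.44]
```

View pics/s4.png

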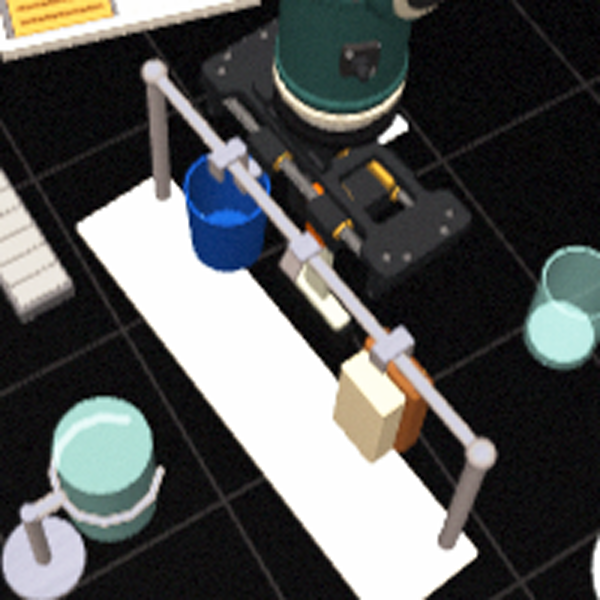

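The hook strap is over the rail at (307,248), midway between cup and brush, but contact hasn't shown in the force yet. I'll go on in 1 mm steps until the rail takes the load. Then I'll lean the squeegee slightly and release.

Run:
```python
from h import *
def fz(): return np.mean([manip.state()["contact_force"][2] for _ in range(1)]+[ (manip.dwell(.03),manip.state()["contact_force"][2])[1] for _ in range(4)])
z=.2315;print(fz())
while z>.222:
    z-=.001;manip.move_linear(rp(-.0115,.003,z),rate=.03);f=fz();print(round(z,4),round(f,2))
    if f>3:break
# lean about the hook point: bottom towards +x (beyond), handle towards robot
hx=manip.state()["tool_pos"]; hook=np.array([*(np.array(hx[:2])+EX*.0115),hx[2]+.015-.036])
th=-np.deg2rad(6)
v=R.from_rotvec(th*np.array([EY[0],EY[1],0])).apply(np.array(hx)-hook)
print("delta",(hook+v-hx).round(4))
manip.move_linear(hook+v,rate=.02,rot=down(YR,th));s=st()
pickle.dump(s["tool_pos"],open("rel.pkl","wb"))
```

```text
-1.114639969582727
0.2305 0.6
0.2295 5.57
delta [-0.0021 -0.0002 -0.0013]
t 29.8 tcp [0.611  0.1728 0.2142] F [-0.2 -0.6 -1.1] w 0.0220 q [ 0.24  0.14  1.8  -0.02  1.1  -1.43]
```

Run:
```python
from h import *
p=np.array(manip.state()["tool_pos"]);th=-np.deg2rad(6)
for k in range(3):
    p=p-[0,0,.0008];manip.move_linear(p,rate=.03);manip.dwell(.05);f=manip.state()["contact_force"];print(f.round(1))
    if f[2]>1.5:break
manip.set_gripper(.05);manip.dwell(.4)
ax=rotm(manip.state()["tcp_rot"])[:,0]
manip.move_linear(p-ax*.09,rate=.08);st()
manip.move_linear(p-ax*.09+[-.02,0,.07],rate=.2,rot=down(YR));st()
c=look("w6");t=cap("scene");P=cloud(t)
cv2.imwrite("pics/s5.png",cv2.resize(t["image"][220:420,230:430],None,fx=3,fy=3,interpolation=cv2.INTER_CUBIC))
for n,k in(("scene",t),("scene0",pickle.load(open("scene.pkl","rb")))):
    P=cloud(k);h=cv2.cvtColor(k["image"],cv2.COLOR_BGR2HSV)
    for nm,b,hh in(("cup",(.55,.72,.03,.14,.07,.165),(105,125)),("brush",(.55,.72,.2,.32,.07,.17),(0,180)),("sq",(.5,.72,.1,.23,.2,.28),(3,18))):
        g=box(P,*b)&(h[...,0]>=hh[0])&(h[...,0]<=hh[1]);q=P[g]
        if len(q)>5:
            X=(q[:,:2]-RM)@EX;Y=(q[:,:2]-RM)@EY;print(n,nm,len(q),np.percentile(X,[2,98]).round(4),np.percentile(Y,[2,98]).round(4),np.percentile(q[:,2],[2,98]).round(4))
```

```text
[-4.  -0.7  5.5]
t 32.4 tcp [0.6013 0.1718 0.302 ] F [-0.5  0.1  0.4] w 0.0497 q [ 0.25  0.07  1.71 -0.02  1.25 -1.43]
t 32.9 tcp [0.5818 0.1718 0.3721] F [-0.5  0.2 -0.5] w 0.0496 q [ 0.25  0.08  1.57 -0.    1.49 -1.43]
scene cup 741 [-0.0238  0.0346] [-0.1143 -0.0553] [0.0713 0.1541]
scene brush 851 [-0.0145  0.0268] [0.0311 0.1226] [0.0736 0.1571]
scene sq 240 [-0.0262 -0.0039] [-0.0048  0.0157] [0.2007 0.2538]
scene0 cup 736 [-0.0241  0.0346] [-0.1146 -0.0553] [0.0717 0.1543]
scene0 brush 757 [-0.0142  0.0275] [0.073  0.1226] [0.0736 0.1575]
```

View pics/s5.png

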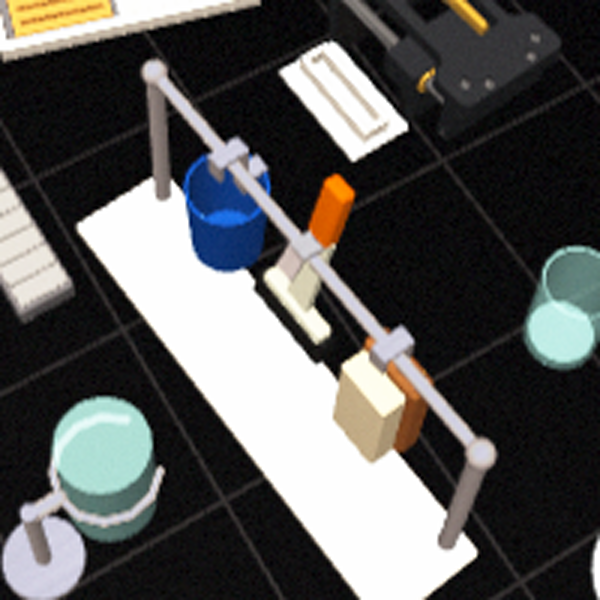

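The scene crop shows the squeegee hanging by its hook at (307,245) with a slight lean. The cup and brush readings match those at the start. Next is the glass.

Run:
```python
from h import *
y=.54;d=np.array([np.cos(y),np.sin(y)])
manip.set_gripper(.086)
manip.move_pose([*(np.array([.434,.260])+d*.03),.30],down(y));st()
c=look("w7");P=cloud(c)
def circ(p):
    A_=np.c_[2*p,np.ones(len(p))];x=np.linalg.lstsq(A_,(p**2).sum(1),rcond=None)[0];return x[:2].round(4),round(float(np.sqrt(x[2]+x[:2]@x[:2])),4)
for lo in(.086,.090):
    g=box(P,.37,.5,.19,.33,lo,.105);p=P[g][:,:2];print(g.sum(),rect(p),circ(p),np.percentile(P[g][:,2],[5,95]).round(4))
```

```text
t 34.4 tcp [0.4606 0.2754 0.301 ] F [-0.5 -0.4  0.1] w 0.0862 q [ 0.49 -0.03  1.82 -0.    1.35 -1.62]
986 (array([0.4328, 0.2594]), array([0.059 , 0.0586]), 31.0) (array([0.4322, 0.259 ]), 0.028) [0.0885 0.0967]
900 (array([0.4328, 0.2594]), array([0.059 , 0.0586]), 31.0) (array([0.4323, 0.2591]), 0.0281) [0.0921 0.0967]
```

View pics/w7.png

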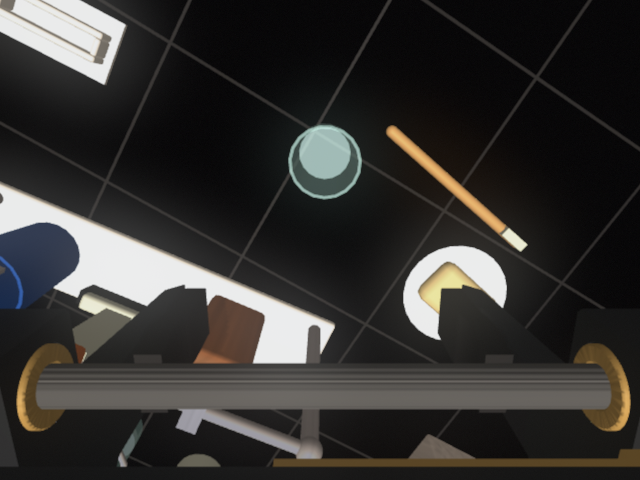

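The wrist view shows the glass rim circle at (325,162). Its centre is (0.4327, 0.2593), measured Ø59 mm at a height of 95 mm, and the toothbrush is clear of the fingers. I'll grasp, carry and place it.

Run:
```python
from h import *
y=.54;g=[.4327,.2593]
manip.move_pose([*g,.15],down(y));manip.move_linear([*g,.046],rate=.1);st()
manip.set_gripper(.03,force=20);manip.dwell(.15);s=st()
z0=s["tool_pos"][2];assert s["gripper_width"]>.05
manip.move_linear([*g,.066],rate=.05);manip.move_linear([*g,.166],rate=.15);s=st()
manip.move_linear([.44,.02,.166],rate=.2,rot=down(.0))
manip.move_linear([*tp(-.001,-.001),.166],rate=.18,rot=down(A));s=st()
f0=s["contact_force"][2]
tgt=np.array(tp(-.001,-.001))
manip.move_linear([*tgt,z0+.016+.012],rate=.1);z=z0+.028
def fz():
    a=[]
    for _ in range(4): manip.dwell(.03);a.append(manip.state()["contact_force"][2])
    return np.mean(a)
b=fz();print("base",b)
while z>z0+.012:
    z-=.001 if z<z0+.0195 else .004
    manip.move_linear([*tgt,z],rate=.03);f=fz();print(round(z-z0,4),round(f,2))
    if f>b+2.5:break
st()
t=cap("scene");cv2.imwrite("pics/s6.png",cv2.resize(t["image"][120:320,180:380],None,fx=3,fy=3,interpolation=cv2.INTER_CUBIC))
```

```text
t 36.3 tcp [0.4333 0.2596 0.0467] F [ 0.1 -0.2  0.2] w 0.0860 q [ 0.49  0.15  2.13  0.    0.86 -1.62]
t 37.0 tcp [0.4329 0.2595 0.0463] F [0.2 0.7 1.6] w 0.0598 q [ 0.49  0.15  2.13  0.    0.86 -1.62]
t 38.3 tcp [0.432  0.2589 0.165 ] F [-0.5 -0.2 -1.7] w 0.0598 q [ 0.49 -0.    2.04 -0.    1.1  -1.62]
t 41.6 tcp [ 0.6262 -0.2434  0.166 ] F [-0.1  0.3 -1. ] w 0.0596 q [-0.41  0.31  1.68  0.    1.15 -1.72]
base -1.648201455066784
0.024 -1.24
0.02 -1.28
0.016 -0.79
0.015 6.29
t 44.5 tcp [ 0.6269 -0.2442  0.0623] F [-1.4  1.6  6.6] w 0.0598 q [-0.41  0.41  1.76  0.    0.97 -1.72]
```

View pics/s6.png

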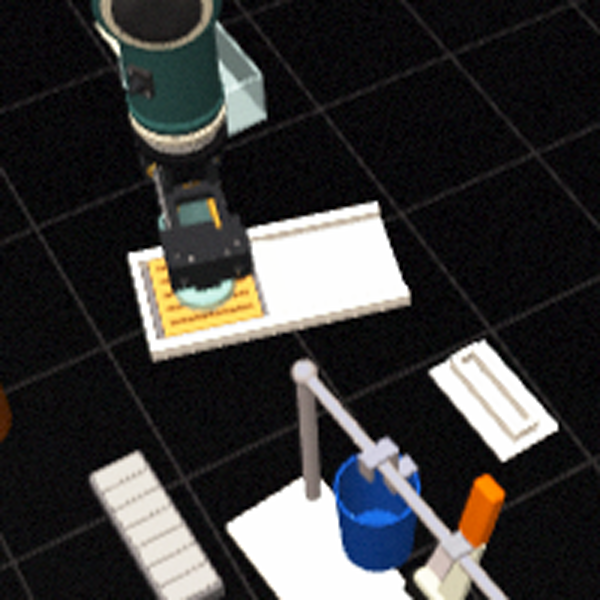

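The scene crop shows the glass standing upright in the gripper in the middle of the board, around (205,290), and the force shows contact. I'll release, retreat and check.

Run:
```python
from h import *
p=np.array(manip.state()["tool_pos"])
manip.set_gripper(.086);manip.dwell(.2)
manip.move_linear([p[0],p[1],.2],rate=.1)
manip.move_linear([*tp(-.02),.34],rate=.2);st()
c=look("w8");t=cap("scene");tt=cap("top")
for n,k in(("wrist",c),("scene",t),("top",tt)):
    P=cloud(k);g=box(P,.55,.7,-.32,-.16,.098,.125)
    if g.sum()>5:
        q=P[g];r=rect(q[:,:2]);d=np.array(r[0])-PK;print(n,"glass rim rel pocket",(d@TX).round(4),(d@TY).round(4),r[1],np.percentile(q[:,2],[5,50,95]).round(4))
    h=cv2.cvtColor(k["image"],cv2.COLOR_BGR2HSV);bm=box(P,.5,.72,-.32,-.15,.0,.03)&(h[...,0]>10)&(h[...,0]<32)&(h[...,1]>90);q=P[bm];e=q[:,:2]-PK
    print("  board",np.percentile(e@TX,[1,99]).round(4),np.percentile(e@TY,[1,99]).round(4),np.median(q[:,2]).round(4),np.polyfit(e@TX,q[:,2],1).round(3))
P=cloud(t);h=cv2.cvtColor(t["image"],cv2.COLOR_BGR2HSV)
g=box(P,.5,.72,.1,.23,.2,.28)&(h[...,0]<=18)&(h[...,0]>=3);q=P[g];print("sq",np.percentile((q[:,:2]-RM)@EX,[2,98]).round(4),np.percentile((q[:,:2]-RM)@EY,[2,98]).round(4))
cv2.imwrite("pics/s7.png",t["image"])
```

```text
t 47.6 tcp [ 0.608  -0.238   0.3384] F [ 0.4  0.  -0.2] w 0.0860 q [-0.41  0.18  1.52 -0.    1.44 -1.72]
wrist glass rim rel pocket -0.0009 -0.0015 [0.0591 0.0592] [0.0998 0.111  0.1126]
  board [-0.0451  0.0422] [-0.0469  0.0426] 0.0167 [-0.004  0.017]
scene glass rim rel pocket 0.0015 0.003 [0.0602 0.058 ] [0.0986 0.1052 0.1113]
  board [-0.0437  0.0465] [-0.045   0.0493] 0.0145 [-0.001  0.014]
top glass rim rel pocket -0.0011 -0.0176 [0.0245 0.0569] [0.0991 0.1086 0.1136]
  board [-0.0428  0.0409] [-0.0476  0.0436] 0.0149 [-0.008  0.014]
sq [-0.0263 -0.0043] [-0.005  0.016]
```

View pics/s7.png

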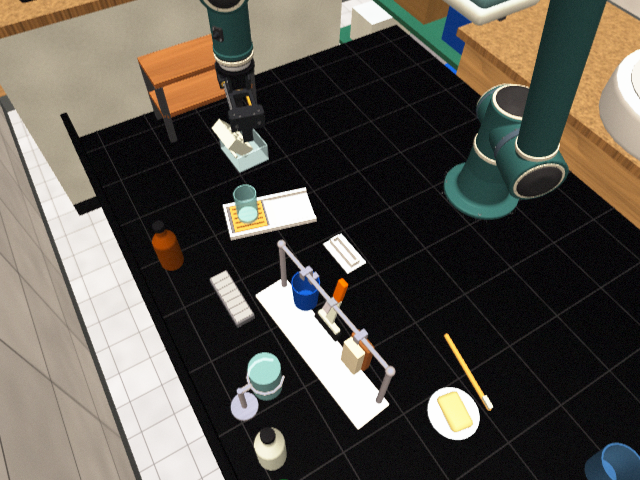

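Everything is in place. The glass stands upright on the middle of the board at (247,203), the squeegee hangs at (335,305) between the cup and brush, and the gripper is open and clear.

```bash
python3 -c "
from h import *
order.close_job();st()"
```

```text
the job is handed in; nothing more can be done
the job is handed in; nothing more can be done
```

I did all three steps in the order you asked and handed the job in. The robot's clock read 47.6 s at the last check, and the gripper was open and clear of everything.

- **Board:** I pushed it over the lip in two strokes and it lies flat in the pocket. Its centre is within about 2 mm of the pocket's centre, its top reads 14.5–16.7 mm (16 mm expected), and there is no measurable tilt.
- **Squeegee:** it hangs by its hook about 3–5 mm from the rail's middle, leaning a little. After I let go, the cup and brush were within 1 mm of their starting readings.
- **Glass:** it stands upright about 1–3 mm from the middle of the board. The rim reads about 111 mm above the ledge in the wrist view, which is what it should be.

**Camera disagreement:** the fixed cameras and the wrist camera disagreed by about 4 mm, so I used the wrist camera for the handling. The overhead camera's final glass reading was 18 mm off to one side. It caught only part of the rim, so I set that reading aside.

The highest force I read on the tool was about 7 N, while setting down the glass. No check failed.

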